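# Show the ball dish to the setting gauge and give it a quarter turn

### The job

Pick up the dish by its bar handle, with the loose steel ball lying in it, and present it over the round pad of the optical gauge, ball level with the gauge's window and the dish's pointer aimed straight at the window, for about a second. Then, still in that spot, turn the dish a quarter turn counter-clockwise as seen from above, and finish while holding it there, still and level. Keep the dish level all along so that the ball stays in the middle, and do not touch the ball or the gauge or disturb the other things.

Things in the scene. Friction and masses are not known exactly. Their poses are not given: they have to be found in the camera images.
- dish_grip (a point): Middle of the dish's bar handle, the place to grip: a level bar 110 mm long, 14 mm thick, 26 mm tall (13 mm above and below this point), on a 7 x 16 mm post at each end; 97 mm above the dish's underside, straight above its centre, 50 mm of air below the bar. Axes: z up, x towards the pointer; the bar runs midway between +x and +y, so it is pinched along the line midway between +x and -y.
- dish: Round aluminium dish under that handle, 104 mm across, rim 26 mm high, 0.25 to 0.4 kg, loose on the fixture; origin at the centre of its underside, axes as dish_grip. Inside a shallow cone, 6 degrees steep out to a dark ring of 20 mm radius, then 14 degrees: the ball stays in the middle while the dish tilts clearly less than 6 degrees and is not jerked.
- dish_mid (a point): Point on the dish's axis 20 mm above its underside and 77 mm below the middle of the bar: where the ball's centre lies when it is in the middle. Axes as dish_grip.
- dish_pointer (a point): Tip of the dish's pointer, a small finger 10 mm wide and 8 mm thick sticking out level from the rim at one place between the posts; 72 mm from the dish's axis, 20 mm above the underside.
- ball_center (a point): Centre of the loose steel ball, 20 mm diameter, 33 g, lying in the middle of the dish.
- ball: The same ball; its origin is a point on its surface and turns as it rolls.
- fixture: Milling fixture that the dish stands on, fixed: aluminium plate 135 x 135 mm on an orange base, top 62 mm above the table; origin at the centre of its underside.
- gauge_spot (a point): The viewing spot of the optical gauge, a point in the air 150 mm above the table and straight above the centre of the gauge's round black pad (90 mm across, top 15 mm above the table): the ball's centre belongs here when the dish is presented. Axes: z up, x points level to the window.
- gauge_window (a point): Centre of the gauge's round window (48 mm across), 125 mm from the viewing spot along its +x and at the same height, on the face of a grey column 100 mm wide, 55 mm deep and 192 mm high.
- gauge: The optical gauge, fixed to the table: dark base plate 270 x 130 x 12 mm carrying pad and column; origin on the table straight below the viewing spot, axes as gauge_spot.
- frame_a: Bystander: brown spectacle front, 135 x 45 x 5 mm, loose, beyond the work area; origin at its underside.
- frame_b: Bystander: black spectacle front, same size, loose.
- driver: Bystander: screwdriver, 170 mm long, loose.
- collet: Bystander: brass collet, 28 mm across and 30 mm high, loose, standing between fixture and gauge; origin at its underside.
- brush: Bystander: chip brush, 160 mm long, loose.
- strap: Bystander: steel clamp strap 100 x 28 mm, 24 mm high, loose, lying near the robot.
Not all that is in view belongs to the job. Leave any turquoise or yellow look-alike of the fixture alone.

How it is judged (in metres and radians):
On the way, in this order (a step that is already met when the one before it is completed fails the run):
1. dish presented over the pad, ball level with the window, pointer aimed at the window, level and ball in the middle (horizontal distance between dish_mid and gauge_spot below 0.025 m and z of dish_mid in the frame of gauge_spot between -0.02 and 0.02 m and angle between dish_grip's own z axis and vertical below 0.08 rad and horizontal distance between ball_center and dish_mid below 0.015 m and angle between the x axis of dish_grip and the x axis of gauge_spot, either way round below 0.2 rad and x of dish_pointer in the frame of gauge_spot above 0.03 m), for 0.5 s.
2. in the same spot, turning counter-clockwise, about half way through the quarter turn (horizontal distance between dish_mid and gauge_spot below 0.035 m and height (world z) of dish_mid above 0.12 m and angle between the x axis of dish_grip and the x axis of gauge_spot, either way round between 0.4 and 1.2 rad and x of dish_pointer in the frame of gauge_spot above 0 m and y of dish_pointer in the frame of gauge_spot above 0 m).
At the end, for the whole second after the job is handed in: Held at rest by the fingers alone, middle within 25 mm sideways and 20 mm in height of the viewing spot, level within 0.08 rad, pointer a quarter turn counter-clockwise of the window direction within 0.2 rad, ball within 15 mm of the dish's middle (horizontal distance between dish_mid and gauge_spot below 0.025 m and z of dish_mid in the frame of gauge_spot between -0.02 and 0.02 m and angle between dish_grip's own z axis and vertical below 0.08 rad and horizontal distance between ball_center and dish_mid below 0.015 m and angle between the x axis of dish_grip and the y axis of gauge_spot, either way round below 0.2 rad and y of dish_pointer in the frame of gauge_spot above 0.03 m and linear speed of dish below 0.03 m/s and angular speed of dish below 0.2 rad/s and contact force between dish and the fingers above 1 N and contact force between dish and gauge below 0.2 N and contact force between dish and fixture below 0.2 N); the arm keeps its last pose, push and grip.
It fails at once if the ball rolls out of the middle of the dish (more than 22 mm from its centre) (distance between ball_center and dish_mid above 0.022 m).
It fails at once if the dish is tilted by more than 0.2 rad (angle between dish_grip's own z axis and vertical above 0.2 rad).
It fails at once if the robot touches the ball (contact force between ball and the fingers above 0.3 N or contact force between ball and the arm above 0.3 N).
It fails at once if the gauge is touched (over 2 N) (contact force between gauge and anything else above 2 N).
It fails at once if another loose thing is moved by more than 20 mm (distance of any of frame_a, frame_b, driver, collet, brush, strap from where it was at the start of the episode above 0.02 m).
It also fails if it takes over 51 s, if anything falls off the work surface, if the arm or the gripper's body presses on something with over 40 N, if the wrist force passes 120 N, or if a joint passes its speed limit or range.

### The arm

A 6-joint arm with a two-finger parallel gripper is mounted at the origin on the work surface. World frame = base frame: x ahead of the robot, y to its left, z up, the work surface at z = 0. Lengths are in m, angles in degrees, forces in N, time in s.
With the tool pointing down it reaches from about 0.375 to 0.975 m from the base axis. Payload 3.8 kg.
Tool frame: the origin (TCP) lies midway between the tips of the shut fingers; the grasp point (between the pads) lies behind it (hold_point_z is the y of the grasp point in the tool frame, in m); y points along the fingers, z is the direction in which the jaws open and shut, and the axes are right-handed (so a half turn about y gives the same grasp; the last joint's range is limited). The gripper opens to 88 mm and grips with 3 to 60 N. Pads are 18 mm wide; open, the fingers measure 123 mm over their backs; the gripper's body (75 mm by 187 mm) begins 45 mm behind the grasp point.
Start: joints at [-77.745, 15.12, 91.902, -0, 72.978, -2.114], TCP at [0.168, -0.654, 0.239] pointing down, gripper open.
Joint ranges: [-150.88, 150.88], [-54.13, 125.18], [17.81, 147.31], [-75.09, 255.09], [0, 152.58], [-146.25, 146.25]. Speed limits (degrees/s): [147.25, 147.25, 180, 180, 180, 180].

### API

Orientations are given as a 3x3 rotation matrix whose columns are the frame's x, y, z axes.
In Python, from cell import * gives the robot as it stands. The module is installed in compiled form; this text tells all that it offers.
- The arm moves only by the tool step_arm, never from a script. Its arguments are lists of equal length, an entry for each row: "delta_pos": the shift along the tool's x, y, z in mm, a list of three; "spin": the turn about the tool's y in rad; "grip": the finger opening in mm, from 0 to 88.1. In form: {"delta_pos": [[x, y, z], ...], "spin": [spin, ...], "grip": [grip, ...]}. A call has 1 to 20 rows; each row shifts and turns the commanded pose from where the row before left it, along the tool's axes as they then stand; what a row does not reach is not made up. A row lasts 1/10 s, in which the tool goes at most 50 mm and 8.59 degrees, less where a joint would pass 70% of its speed; a pose out of reach is approached as far as the arm can. A call is refused whole if a number of a shift passes 50 or a number of a turn 0.15, either way. A call with a gripper value outside its range is refused whole. The fingers move at their own pace and stop on an object; "newtons" is the grip in N (left out, the last holds). Time passes only in rows, so rows that do not move let the fingers close. It gives the time, the measured TCP pose, the force and the opening at its end, in the units of the state.
- read_state(): the state, without advancing time (a new reading comes with each control period).
- read_camera(name): name is "scene" or "top" or "wrist"; returns the picture (384x512x3 uint8, red, green, blue); there is no depth.
- calibration(name): a dict with "intrinsics" (3x3 intrinsics, pixels), "R" (3x3) and "t" (3): a world point X has camera coordinates R X + t. Camera axes: x right, y down, z forward; pixel columns grow to the right and rows downward; lengths in m; the calibration is good to about 2 mm. A picture is of the moment at which its call begins: read the wrist's pose just before it. calibration takes no time and is no camera call; for the wrist camera it gives the pose at the moment of the call.
- close_job(): hands the job in, once; it reports no verdict.
The state is a dict: "time_s": time; "qpos": joint angles; "dq": joint speeds; "joint_torque": joint torques, N m; "ee_pos": TCP position; "eef_rot": TCP orientation; "contact_force": force on the tool from outside, world axes, zero at the start; "wrist_torque": the same for the moment, N m; "grip_width": opening from 0.0 (shut) to 1.0 (fully open).
Only numpy, scipy, OpenCV 4.12 (cv2) and the standard library are available. Lean on these libraries where they do the work, as an engineer would, in place of code of your own. Each camera call takes 0.05 s, during which the arm holds its last target.

## Working session

There is one attempt and no reset: what is moved stays moved. The work goes in short steps, Python scripts to look and compute and a tool call to move; the robot and the scene stay as the last step left them, time stands still between calls to the robot, and variables do not carry over. Pictures are saved under pics/ and viewed, and the job is handed in when it is done.

Besides the shell and the picture viewer there is one more tool, called as a command line: name --pt "numbers of a row" for each row, then --argument value for the rest. step_arm: Moves the arm, as the interface text tells. Its arguments: {"type":"object","properties":{"delta_pos":{"type":"array","items":{"type":"array","items":{"type":"number"}}},"spin":{"type":"array","items":{"type":"number"}},"grip":{"type":"array","items":{"type":"number"}},"newtons":{"type":"number"}},"required":["delta_pos","spin","grip"]}

```bash
mkdir -p pics
python3 - <<'E'
from cell import *
import cv2,json
print(read_state())
for n in ["scene","top","wrist"]:
    c=calibration(n); print(n,c)
    im=read_camera(n); cv2.imwrite(f"pics/a_{n}.png",im[:,:,::-1])
E
```

```text
{'time_s': 0.0, 'qpos': array([-7.77458707e+01,  1.51708646e+01,  9.19807841e+01, -9.13195018e-05,
        7.29762507e+01, -2.11295933e+00]), 'dq': array([ 0.01573056,  0.01384079, -0.02740876, -0.03627687, -0.04161142,
        0.06260873]), 'joint_torque': array([ 1.28281688e-03, -5.02114177e+01, -3.56878030e+01,  7.27994554e-02,
        2.94130517e-02, -1.57631007e-04]), 'ee_pos': array([ 0.16735276, -0.65319916,  0.23737236]), 'eef_rot': array([[-9.68725755e-01, -4.75283358e-04,  2.48133404e-01],
       [-2.48133846e-01,  2.18108158e-03, -9.68723303e-01],
       [-8.07811333e-05, -9.99997508e-01, -2.23080379e-03]]), 'contact_force': array([ 0.73659328,  0.1934996 , -0.50345282]), 'wrist_torque': array([0.01821375, 0.03190107, 0.01725743]), 'grip_width': 0.999278269260398}
scene {'intrinsics': array([[396.58453712,   0.        , 255.57168266],
       [  0.        , 396.58453712, 186.91730731],
       [  0.        ,   0.        ,   1.        ]]), 'R': array([[-0.26392541,  0.96454124, -0.00188901],
       [ 0.61140808,  0.16578295, -0.77375459],
       [-0.74600505, -0.20536845, -0.63348265]]), 't': array([ 0.08642954, -0.23374682,  1.4324986 ])}
top {'intrinsics': array([[478.25913382,   0.        , 250.51542507],
       [  0.        , 478.25913382, 192.78584152],
       [  0.        ,   0.        ,   1.        ]]), 'R': array([[-0.00332775, -0.99998911, -0.00327266],
       [-0.97704841,  0.00394842, -0.21298076],
       [ 0.21299137,  0.0024888 , -0.97705091]]), 't': array([0.04378874, 0.50642532, 1.55655031])}
wrist {'intrinsics': array([[307.36935832,   0.        , 256.32184989],
       [  0.        , 307.36935832, 185.06410978],
       [  0.        ,   0.        ,   1.        ]]), 'R': array([[ 0.24800192, -0.96875772, -0.00187574],
       [-0.92920278, -0.2384226 ,  0.28237716],
       [-0.27400227, -0.06828713, -0.95930163]]), 't': array([-0.67513528, -0.03900207,  0.38934748])}
```

View pics/a_scene.png

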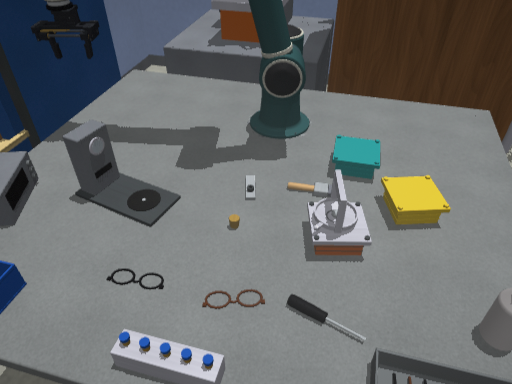

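View pics/a_top.png

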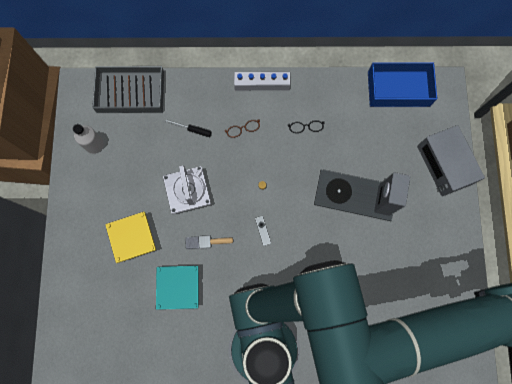

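View pics/a_wrist.png

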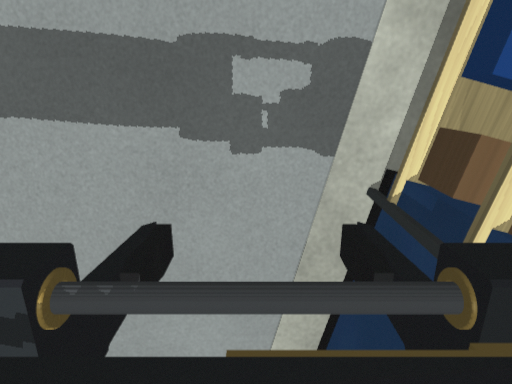

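Run:
```python
import cv2
t=cv2.imread("pics/a_top.png"); s=cv2.imread("pics/a_scene.png")
def crop(im,x,y,w,h,k,n): cv2.imwrite(f"pics/{n}.png",cv2.resize(im[y:y+h,x:x+w],None,fx=k,fy=k,interpolation=cv2.INTER_CUBIC))
crop(t,155,155,64,64,9,"c1"); crop(t,310,160,110,70,7,"c2"); crop(s,300,165,80,95,6,"c3"); crop(s,60,110,130,115,6,"c4")
```

```text
(no output)
```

View pics/c1.png

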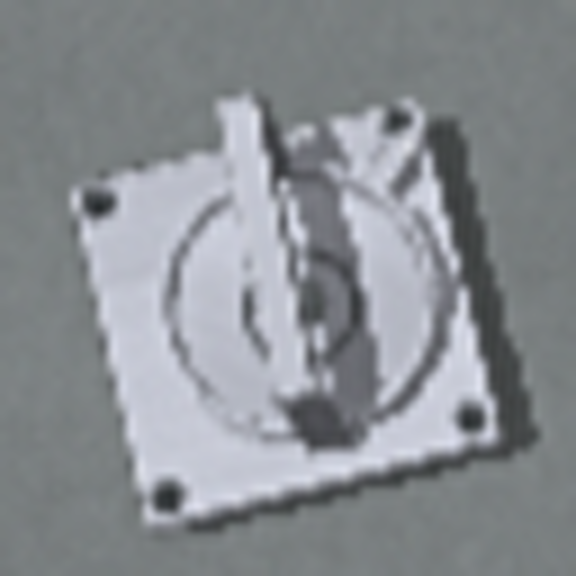

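View pics/c2.png

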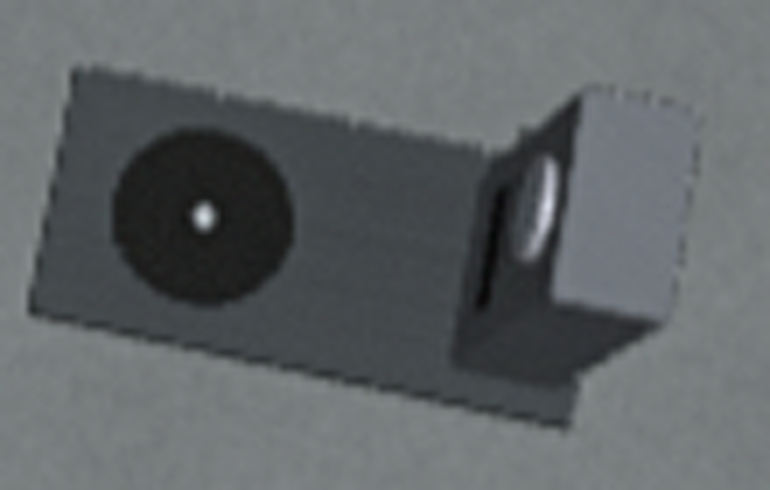

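View pics/c3.png

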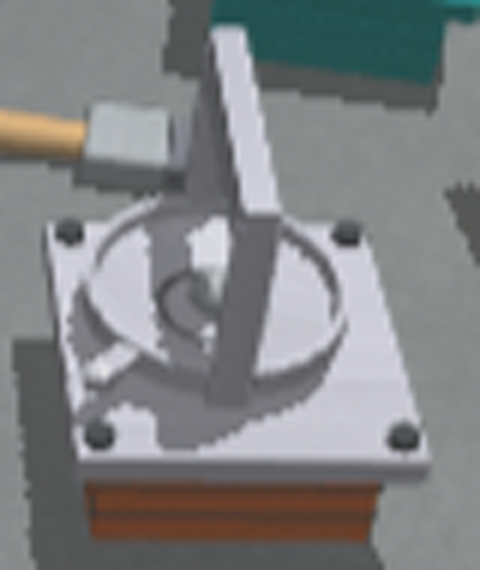

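View pics/c4.png

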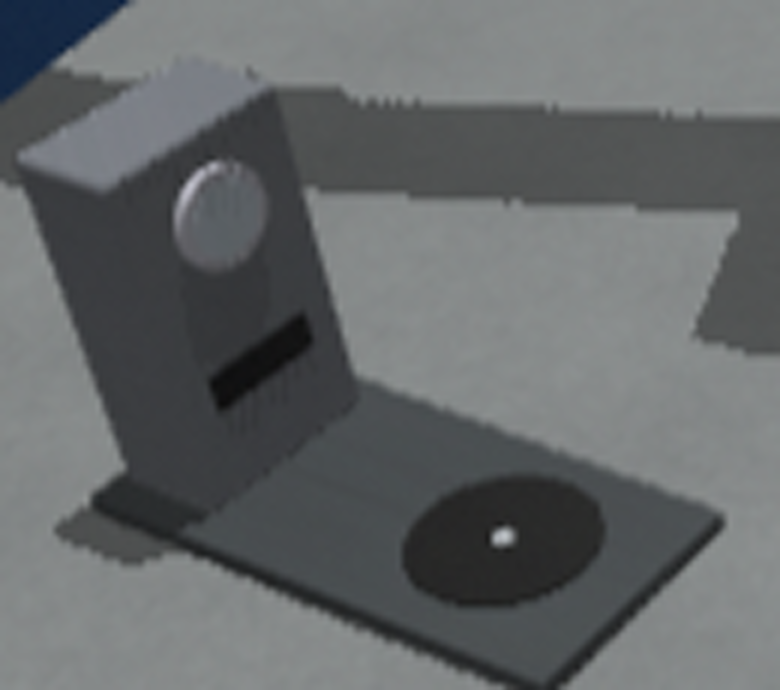

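```bash
cat > h.py <<'E'
import numpy as np
from cell import *
def bp(cam,px,z,c=None):
    c=c or calibration(cam); K,R,t=c["intrinsics"],c["R"],c["t"]
    d=R.T@np.linalg.inv(K)@[px[0],px[1],1]; o=-R.T@t
    return (o+d*(z-o[2])/d[2])
def pr(cam,X,c=None):
    c=c or calibration(cam); p=c["intrinsics"]@(c["R"]@np.array(X)+c["t"]); return p[:2]/p[2]
E
python3 - <<'E'
from h import *
C1=lambda x,y:(x/9+155-.5,y/9+155-.5); C2=lambda x,y:(x/7+310-.5,y/7+160-.5)
C3=lambda x,y:(x/6+300-.5,y/6+165-.5); C4=lambda x,y:(x/6+60-.5,y/6+110-.5)
a=bp("top",C1(238,98),.172); b=bp("top",C1(292,392),.172)
print("bar top",a,b,(a+b)/2,np.linalg.norm(a-b),np.degrees(np.arctan2(*(a-b)[[1,0]])))
a=bp("scene",C3(230,28),.172); b=bp("scene",C3(262,212),.172)
print("bar scene",a,b,(a+b)/2,np.linalg.norm(a-b),np.degrees(np.arctan2(*(a-b)[[1,0]])))
print("rim top",bp("top",C1(313,305),.088),"ring",bp("top",C1(304,305),.07),"ptr",bp("top",C1(408,165),.082))
print("scene ptr",bp("scene",C3(95,375),.082))
print("corners",[bp("top",C1(*p),.062)[:2] for p in [(98,202),(398,120),(470,418),(167,496)]])
print("pad",bp("top",C2(204,216),.016),bp("scene",C4(503,537),.016))
q=[bp("top",C2(*p),.012) for p in [(78,68),(30,314),(572,428)]]
print("base",q,np.linalg.norm(q[0]-q[1]),np.linalg.norm(q[2]-q[1]),np.degrees(np.arctan2(*(q[2]-q[1])[[1,0]])))
q=[bp("scene",C4(*p),.012) for p in [(722,518),(552,688),(95,502)]]
print("base",q,np.linalg.norm(q[0]-q[1]),np.linalg.norm(q[2]-q[1]),np.degrees(np.arctan2(*(q[2]-q[1])[[1,0]])))
print("window",bp("scene",C4(222,216),.15))
E
```

```text
bar top [0.57045343 0.26108012 0.172     ] [0.46501393 0.23948666 0.172     ] [0.51773368 0.25028339 0.172     ] 0.10762790324560541 11.573844440704777
bar scene [0.46772774 0.23780195 0.172     ] [0.5741592  0.26057936 0.172     ] [0.52094347 0.24919066 0.172     ] 0.10884147186471448 -167.92034016200822
rim top [0.51500131 0.24420846 0.088     ] ring [0.51912216 0.24996392 0.07      ] ptr [0.56954402 0.21099879 0.082     ]
scene ptr [0.57873614 0.21039516 0.082     ]
corners [array([0.56093106, 0.32940608]), array([0.59233458, 0.21734522]), array([0.47766401, 0.18834041]), array([0.44868604, 0.29998603])]
pad [ 0.52235755 -0.262326    0.016     ] [ 0.52776912 -0.2628218   0.016     ]
base [array([ 0.59922348, -0.20340571,  0.012     ]), array([ 0.47425155, -0.17550543,  0.012     ]), array([ 0.41661647, -0.43789785,  0.012     ])] 0.12804846343540952 0.26864769558792456 -102.38841215017355
base [array([ 0.48517989, -0.17437645,  0.012     ]), array([ 0.60706999, -0.19904823,  0.012     ]), array([ 0.55108762, -0.46108634,  0.012     ])] 0.12436194194181568 0.26795148004394354 -102.05949436896604
window [ 0.49868914 -0.38742777  0.15      ]
```

```bash
cat >> h.py <<'E'
def mv(goal, yawz=None, n=None):
    """delta in tool axes (mm) and spin (rad) from measured pose to a goal TCP"""
    s=read_state(); R=s["eef_rot"]; d=R.T@(np.array(goal)-s["ee_pos"])*1000
    y=np.degrees(np.arctan2(R[1,2],R[0,2]))
    print("pos",s["ee_pos"].round(4),"yaw",round(y,2),"tilt",np.degrees(np.arccos(-R[2,1])).round(3),"t",s["time_s"],"q",s["qpos"].round(1),"F",s["contact_force"].round(1))
    print("delta mm",d.round(1), "spin", None if yawz is None else round(-np.radians((yawz-y+180)%360-180),4))
E
python3 - <<'E'
from h import *
import cell
print([k for k in dir(cell) if not k.startswith('_')], getattr(cell,'hold_point_z',None))
mv([.45,-.1,.36]);mv([.519,.25,.36],-78.2)
s=read_state();c=calibration("wrist");cam=-c["R"].T@c["t"]
print("cam in tool",s["eef_rot"].T@(cam-s["ee_pos"]))
E
```

```text
['MotionError', 'calibration', 'close_job', 'hold_point_z', 'read_camera', 'read_state'] -0.0187
pos [ 0.1674 -0.6534  0.2377] yaw -75.63 tilt 0.1 t 0.15 q [-77.7  15.2  92.    0.   73.   -2.1] F [0.6 0.1 0.4]
delta mm [-411.1 -121.5 -466.1] spin None
pos [ 0.1674 -0.6534  0.2377] yaw -75.63 tilt 0.1 t 0.15 q [-77.7  15.2  92.    0.   73.   -2.1] F [0.6 0.1 0.4]
delta mm [-564.8 -120.9 -788. ] spin 0.0449
cam in tool [-0.07238229 -0.14571855  0.00120442]
```

step_arm --pt "-10 -10 -12" --pt "-20 -15 -25" --pt "-25 -20 -29" --pt "-26 -15 -30" --pt "-26 -10 -30" --pt "-26 -10 -30" --pt "-26 -10 -30" --pt "-26 -10 -30" --pt "-26 -5 -30" --pt "-26 -5 -30" --pt "-26 -5 -30" --pt "-26 -5 -30" --pt "-26 0 -30" --pt "-26 0 -30" --pt "-26 0 -30" --pt "-26 0 -30" --spin '[0,0,0,0,0,0,0,0,0,0,0,0,0,0,0,0]' --grip '[88,88,88,88,88,88,88,88,88,88,88,88,88,88,88,88]'

```text
time_s: 1.75
ee_pos: [0.4348, -0.1122, 0.3595]
eef_rot: [[-0.969, 0.001, 0.249], [-0.249, -0.0, -0.969], [-0.001, -1.0, 0.0]]
contact_force: [0.9, -0.4, 0.3]
grip_width: 1.001
```

Run:
```python
from h import *
mv([.519,.25,.36],-78.2)
```

```text
pos [ 0.4348 -0.1122  0.3595] yaw -75.61 tilt 0.074 t 1.75 q [-17.7 -13.1 108.1   0.   84.9  57.9] F [ 0.9 -0.4  0.3]
delta mm [-171.6   -0.4 -329.9] spin 0.0452
```

step_arm --pt "-17 0 -33" --pt "-17 0 -33" --pt "-17 0 -33" --pt "-17 0 -33" --pt "-17 0 -33" --pt "-17 5 -33" --pt "-17 10 -33" --pt "-17 15 -33" --pt "-17 20 -33" --pt "-17 25 -33" --pt "0 15 0" --pt "0 0 0" --pt "0 0 0" --spin '[0.0045,0.0045,0.0045,0.0045,0.0045,0.0045,0.0045,0.0045,0.0045,0.0045,0,0,0]' --grip '[88,88,88,88,88,88,88,88,88,88,88,88,88]'

```text
time_s: 3.05
ee_pos: [0.5245, 0.2448, 0.2692]
eef_rot: [[-0.979, -0.0, 0.204], [-0.204, -0.001, -0.979], [0.0, -1.0, 0.0]]
contact_force: [-0.3, -0.6, 0.2]
grip_width: 1.0
```

Run:
```python
from h import *
import cv2
mv([.519,.25,.36],-78.2)
c=calibration("wrist"); im=read_camera("wrist"); cv2.imwrite("pics/b_wrist.png",im[:,:,::-1])
np.savez("b.npz",**c)
print(pr("wrist",[.519,.25,.172],c))
```

```text
pos [0.5245 0.2448 0.2692] yaw -78.21 tilt 0.036 t 3.05 q [ 22.6   3.7 101.8  -0.   74.5 100.8] F [-0.3 -0.6  0.2]
delta mm [  4.4 -90.8  -6.1] spin -0.0002
[247.29550888 191.10971158]
```

View pics/b_wrist.png

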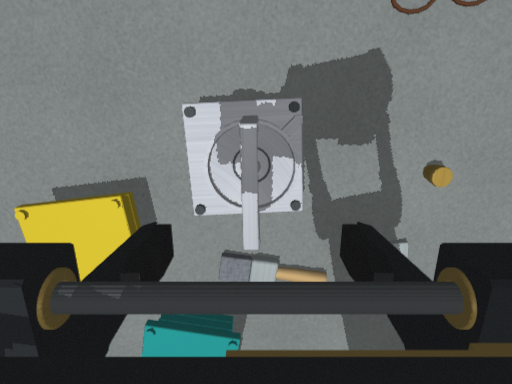

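Run:
```python
from h import *
import cv2
t=cv2.imread("pics/b_wrist.png")
x,y,w,h=180,90,130,165
cv2.imwrite("pics/b1.png",cv2.resize(t[y:y+h,x:x+w],None,fx=3.6,fy=3.6,interpolation=cv2.INTER_CUBIC))
```

```text
(no output)
```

View pics/b1.png

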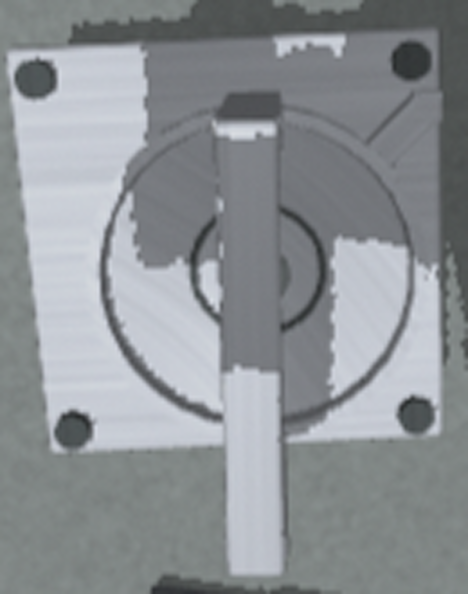

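Run:
```python
from h import *
c=dict(np.load("b.npz"))
C=lambda x,y:(x/3.6+180-.4,y/3.6+90-.4)
a=bp("w",C(249,120),.172,c);b=bp("w",C(257,575),.172,c)
print(a,b,(a+b)/2,np.linalg.norm(a-b),np.degrees(np.arctan2(*(a-b)[[1,0]])))
print("ring",bp("w",C(258,268),.070,c),"rim",bp("w",C(257,265),.088,c),"ptr",bp("w",C(432,100),.082,c))
mv([.519,.25,.159-.0187],-78.2)
```

```text
[0.57374377 0.25977532 0.172     ] [0.46710321 0.23632061 0.172     ] [0.52042349 0.24804797 0.172     ] 0.10918943043255785 12.404232726737488
ring [0.51962428 0.24835457 0.07      ] rim [0.52444077 0.2493636  0.088     ] ptr [0.58228166 0.20862741 0.082     ]
pos [0.5252 0.2448 0.2701] yaw -78.25 tilt 0.086 t 3.1 q [ 22.5   3.7 101.8  -0.   74.5 100.8] F [ 0.6  0.2 -0.4]
delta mm [  5.2 129.8  -6.4] spin -0.0009
```

step_arm --pt "2 5 -2" --pt "2 12 -2" --pt "0 15 -1" --pt "0 18 0" --pt "0 18 0" --pt "0 16 0" --pt "0 14 0" --pt "0 12 0" --pt "0 10 0" --pt "0 6 0" --pt "0 3 0" --pt "0 0 0" --pt "0 0 0" --spin '[-0.003,-0.003,0,0,0,0,0,0,0,0,0,0,0]' --grip '[88,80,70,60,50,50,45,40,40,40,40,36,36]'

```text
time_s: 4.4
ee_pos: [0.5207, 0.2497, 0.1403]
eef_rot: [[-0.978, 0.001, 0.21], [-0.21, 0.0, -0.978], [-0.001, -1.0, -0.0]]
contact_force: [-0.2, -0.1, 0.6]
grip_width: 0.41
```

Run:
```python
from h import *
import cv2
mv([.5195,.2485,.140],-77.9)
for n in ["wrist","scene"]:
    im=read_camera(n)[:,:,::-1]
    im=im[60:300,150:400] if n=="wrist" else im[120:260,270:420]
    cv2.imwrite(f"pics/d_{n}.png",cv2.resize(im,None,fx=3 if n=="wrist" else 4,fy=3 if n=="wrist" else 4,interpolation=cv2.INTER_CUBIC)[:600,:800])
```

```text
pos [0.5207 0.2497 0.1403] yaw -77.87 tilt 0.063 t 4.4 q [ 23.2   9.3 109.8  -0.   60.8 101. ] F [-0.2 -0.1  0.6]
delta mm [1.4 0.3 1. ] spin 0.0006
```

View pics/d_wrist.png

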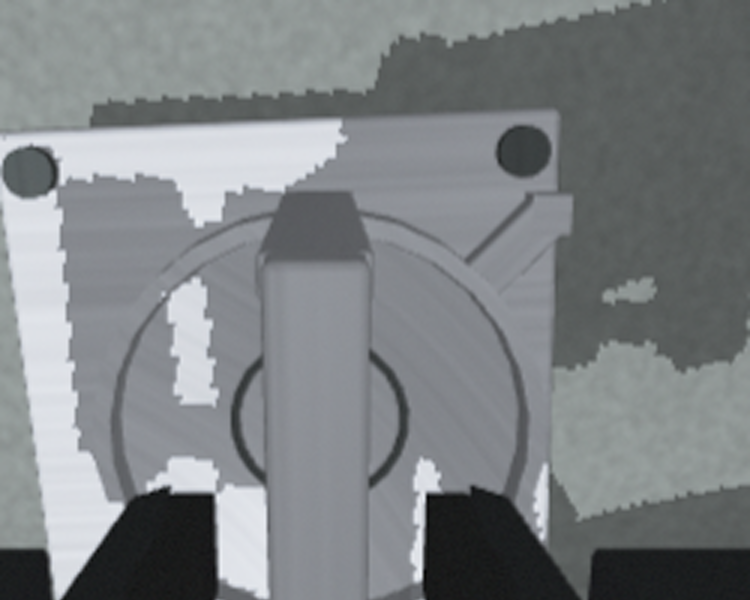

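View pics/d_scene.png

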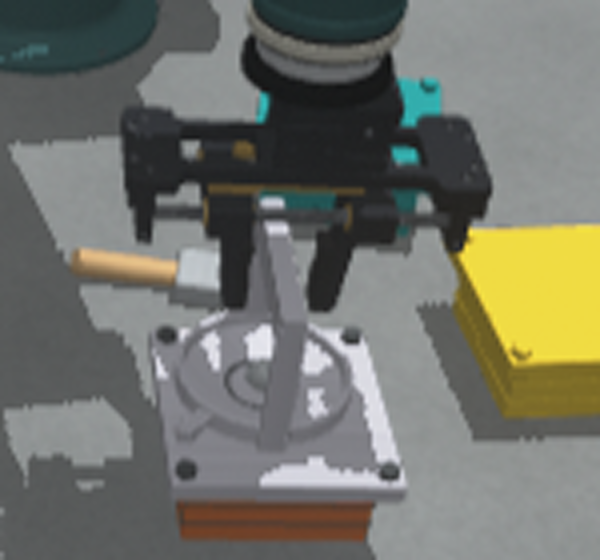

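step_arm --pt "0.5 0 0.5" --pt "0 0 0" --pt "0 0 0" --pt "0 0 0" --pt "0 0 0" --pt "0 0 0" --pt "0 0 0" --pt "0 0 0" --pt "0 0 0" --pt "0 0 0" --spin '[0,0,0,0,0,0,0,0,0,0]' --grip '[30,26,23,20,18,16,14,10,5,5]' --newtons 45

```text
time_s: 5.5
ee_pos: [0.5198, 0.2491, 0.1398]
eef_rot: [[-0.978, 0.0, 0.21], [-0.21, 0.0, -0.978], [-0.0, -1.0, -0.0]]
contact_force: [-0.5, 0.4, 0.0]
grip_width: 0.155
```

Run:
```python
from h import *
import cv2
print(read_state()["grip_width"]*88)
mv([.5195,.2485,.140],-77.9)
c=calibration("wrist"); np.savez("e.npz",**c)
im=read_camera("wrist")[60:300,150:400,::-1]
cv2.imwrite(f"pics/e_wrist.png",cv2.resize(im,None,fx=2.5,fy=2.5,interpolation=cv2.INTER_CUBIC))
```

```text
13.619719129462528
pos [0.5198 0.2491 0.1398] yaw -77.86 tilt 0.02 t 5.5 q [ 23.1   9.2 109.9   0.   60.8 101. ] F [-0.5  0.4  0. ]
delta mm [ 0.5 -0.2  0.5] spin 0.0006
```

View pics/e_wrist.png

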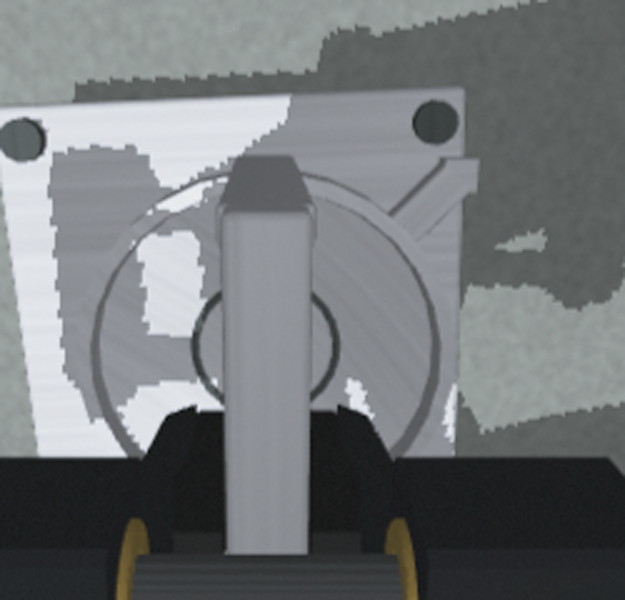

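step_arm --pt "0 -1 0" --pt "0 -2 0" --pt "0 -3 0" --pt "0 -4 0" --pt "0 -5 0" --pt "0 -6 0" --pt "0 -7 0" --pt "0 -7 0" --pt "0 -7 0" --pt "0 -7 0" --pt "0 -6 0" --pt "0 -5 0" --pt "0 -4 0" --pt "0 -3 0" --pt "0 -1.5 0" --pt "0 -0.5 0" --pt "0 0 0" --pt "0 0 0" --spin '[0,0,0,0,0,0,0,0,0,0,0,0,0,0,0,0,0,0]' --grip '[5,5,5,5,5,5,5,5,5,5,5,5,5,5,5,5,5,5]'

```text
time_s: 7.35
ee_pos: [0.5196, 0.2489, 0.2084]
eef_rot: [[-0.978, -0.001, 0.21], [-0.21, -0.0, -0.978], [0.001, -1.0, 0.0]]
contact_force: [-0.4, -0.2, -3.1]
grip_width: 0.154
```

Run:
```python
from h import *
import cv2
print(read_state()["grip_width"]*88)
mv([.525,-.2625,.2083],-147)
for n in ["wrist","scene"]:
    im=read_camera(n)[:,:,::-1]
    im=im[60:300,150:400] if n=="wrist" else im[100:260,270:420]
    k=2.5 if n=="wrist" else 3.7
    cv2.imwrite(f"pics/f_{n}.png",cv2.resize(im,None,fx=k,fy=k,interpolation=cv2.INTER_CUBIC))
```

```text
13.572154542312807
pos [0.5196 0.2489 0.2084] yaw -77.86 tilt 0.033 t 7.35 q [ 23.1   5.7 106.2  -0.   68.1 101. ] F [-0.4 -0.2 -3.1]
delta mm [1.022e+02 2.000e-01 5.011e+02] spin 1.2066
```

View pics/f_wrist.png

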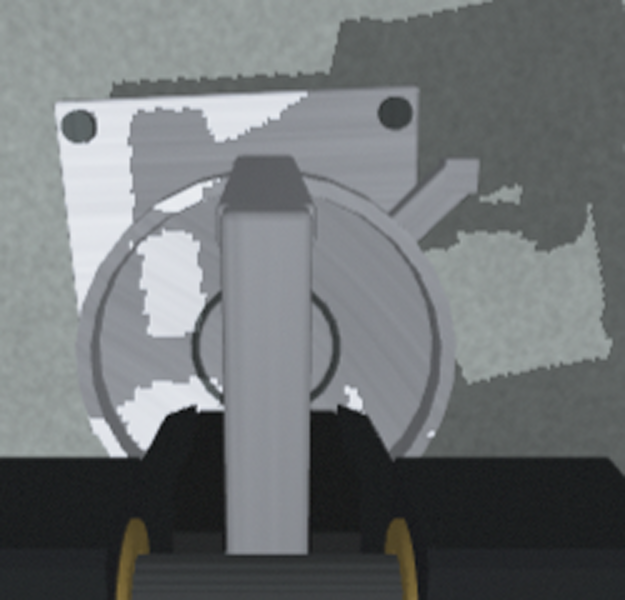

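View pics/f_scene.png

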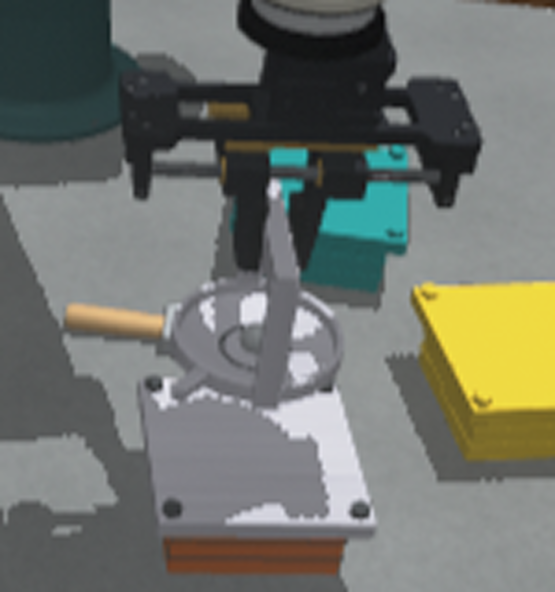

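step_arm --pt "0.4 0 2" --pt "0.8 0 4" --pt "1.2 0 6" --pt "1.6 0 8" --pt "2 0 10" --pt "2.4 0 12" --pt "2.8 0 14" --pt "3.2 0 16" --pt "3.6 0 18" --pt "4 0 20" --pt "4 0 20" --pt "4 0 20" --pt "3.6 0 18" --pt "3.2 0 16" --pt "2.8 0 14" --pt "2.4 0 12" --pt "2 0 10" --pt "1.6 0 8" --pt "1 0 5" --pt "0.4 0 2" --spin '[0,0,0,0,0,0,0,0,0,0,0,0,0,0,0,0,0,0,0,0]' --grip '[5,5,5,5,5,5,5,5,5,5,5,5,5,5,5,5,5,5,5,5]'

```text
time_s: 9.45
ee_pos: [0.5233, 0.009, 0.2087]
eef_rot: [[-0.978, -0.0, 0.21], [-0.21, 0.0, -0.978], [0.0, -1.0, -0.0]]
contact_force: [-0.1, -0.3, -3.3]
grip_width: 0.156
```

Run:
```python
from h import *
import cv2
mv([.525,-.2625,.2083],-147)
c=calibration("wrist"); np.savez("g.npz",**c)
im=read_camera("wrist")[:,:,::-1]
print(pr("w",[.525,-.2625,.016],c))
cv2.imwrite(f"pics/g_wrist.png",cv2.resize(im,None,fx=1.5,fy=1.5,interpolation=cv2.INTER_CUBIC))
```

```text
pos [0.5233 0.009  0.2087] yaw -77.88 tilt 0.004 t 9.45 q [-1.700e+00 -1.000e-01  1.123e+02  0.000e+00  6.780e+01  7.610e+01] F [-0.1 -0.3 -3.3]
delta mm [ 55.3   0.4 265.8] spin 1.2064
[481.77952855 208.03268051]
```

View pics/g_wrist.png

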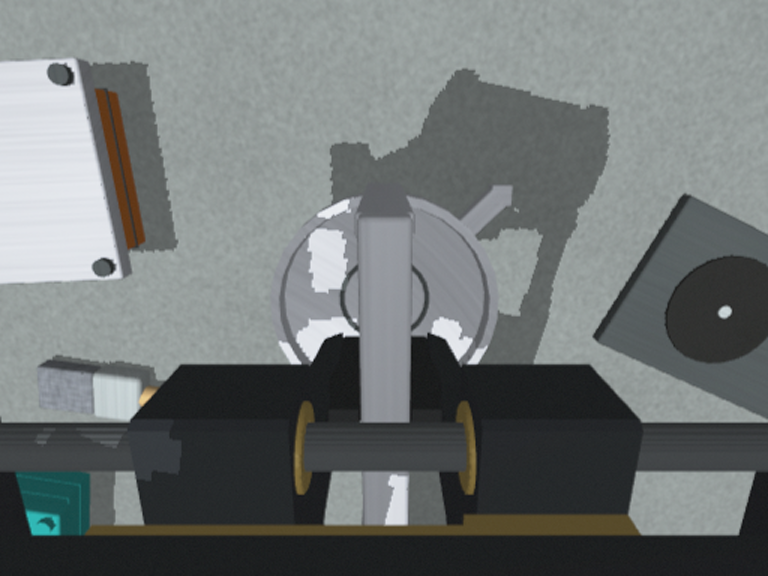

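step_arm --pt "0.6 0 3" --pt "1.2 0 6" --pt "1.9 0 9" --pt "2.5 0 12" --pt "3.1 0 15" --pt "3.5 0 17" --pt "4 0 19" --pt "4.2 0 20" --pt "4.4 0 21" --pt "4.6 0 22" --pt "4.2 0 20" --pt "3.8 0 18" --pt "3.4 0 16" --pt "3.1 0 15" --pt "2.7 0 13" --pt "2.5 0 12" --pt "2 0 10" --pt "1.7 0 8" --pt "1.2 0 6" --pt "0.7 0 3.5" --spin '[0,0,0,0,0,0,0,0,0,0,0,0,0,0,0,0,0,0,0,0]' --grip '[5,5,5,5,5,5,5,5,5,5,5,5,5,5,5,5,5,5,5,5]'

```text
time_s: 11.5
ee_pos: [0.5251, -0.2623, 0.2087]
eef_rot: [[-0.978, -0.0, 0.21], [-0.21, 0.0, -0.978], [-0.0, -1.0, -0.0]]
contact_force: [-0.5, -0.5, -3.0]
grip_width: 0.154
```

step_arm --pt "0 0 0" --pt "0 0 0" --pt "0 0 0" --pt "0 0 0" --pt "0 0 0" --pt "0 0 0" --pt "0 0 0" --pt "0 0 0" --pt "0 0 0" --pt "0 0 0" --pt "0 0 0" --pt "0 0 0" --pt "0 0 0" --pt "0 0 0" --pt "0 0 0" --pt "0 0 0" --pt "0 0 0" --pt "0 0 0" --pt "0 0 0" --pt "0 0 0" --spin '[0.01,0.02,0.03,0.04,0.05,0.06,0.07,0.08,0.08,0.08,0.08,0.08,0.08,0.08,0.07,0.06,0.05,0.04,0.03,0.02]' --grip '[5,5,5,5,5,5,5,5,5,5,5,5,5,5,5,5,5,5,5,5]'

```text
time_s: 13.5
ee_pos: [0.525, -0.2614, 0.2087]
eef_rot: [[-0.622, 0.0, -0.783], [0.783, 0.0, -0.622], [0.0, -1.0, -0.0]]
contact_force: [-0.1, 0.1, -2.9]
grip_width: 0.155
```

Run:
```python
from h import *
import cv2
mv([.525,-.2625,.2083],-147)
c=calibration("wrist"); np.savez("i.npz",**c)
im=read_camera("wrist")[:,:,::-1]
cv2.imwrite(f"pics/i_wrist.png",cv2.resize(im,None,fx=1.5,fy=1.5,interpolation=cv2.INTER_CUBIC))
im=read_camera("scene")[60:250,40:220,::-1]
cv2.imwrite(f"pics/i_scene.png",cv2.resize(im,None,fx=3,fy=3,interpolation=cv2.INTER_CUBIC))
```

```text
pos [ 0.525  -0.2614  0.2087] yaw -141.53 tilt 0.011 t 13.5 q [-28.9   6.8 105.    0.   68.2 112.6] F [-0.1  0.1 -2.9]
delta mm [-0.9  0.4  0.7] spin 0.0955
```

View pics/i_wrist.png

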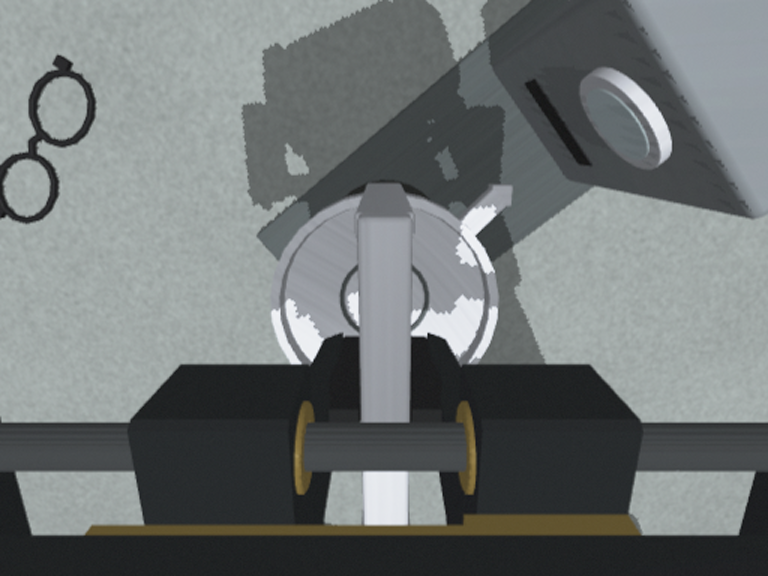

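View pics/i_scene.png

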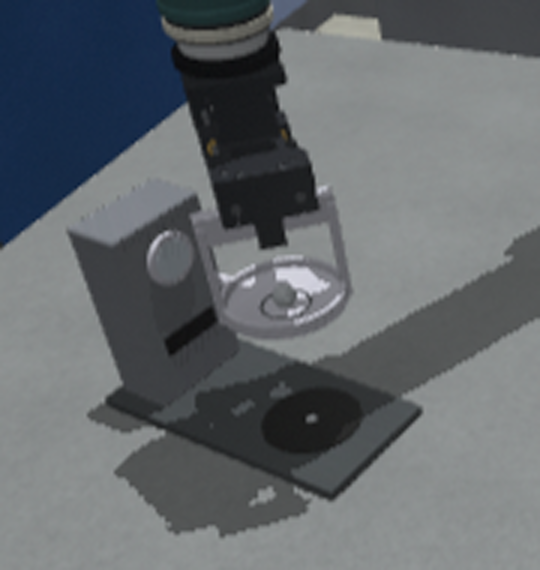

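step_arm --pt "-0.5 0 0.5" --pt "0 0 0" --pt "0 0 0" --pt "0 0 0" --pt "0 0 0" --pt "0 0 0" --pt "0 0 0" --pt "0 0 0" --pt "0 0 0" --pt "0 0 0" --pt "0 0 0" --pt "0 0 0" --pt "0 0 0" --pt "0 0 0" --pt "0 0 0" --pt "0 0 0" --spin '[0.02,0.02,0.02,0.02,0.01,0.005,0,0,0,0,0,0,0,0,0,0]' --grip '[5,5,5,5,5,5,5,5,5,5,5,5,5,5,5,5]'

```text
time_s: 15.2
ee_pos: [0.5249, -0.2626, 0.2087]
eef_rot: [[-0.546, -0.0, -0.838], [0.838, 0.0, -0.546], [0.0, -1.0, 0.0]]
contact_force: [-0.5, -0.5, -3.6]
grip_width: 0.156
```

Run:
```python
from h import *
import cv2
mv([.525,-.2625,.2083],-147)
c=calibration("wrist")
im=read_camera("wrist")[:,:,::-1].copy()
m=np.array([.525,-.2625,.150]); g=np.radians(-102.2); u=np.array([np.cos(g),np.sin(g),0])
for P,col in [(m+.072*u,(0,0,255)),(m+.125*u,(0,255,0)),(m+[0,0,.09],(255,0,0)),(m,(255,255,0))]:
    cv2.circle(im,tuple(int(round(v)) for v in pr("w",P,c)),2,col,-1)
cv2.imwrite(f"pics/j_wrist.png",cv2.resize(im,None,fx=1.5,fy=1.5))
im=read_camera("scene")[60:250,40:220,::-1].copy()
cv2.imwrite(f"pics/j_scene.png",cv2.resize(im,None,fx=3,fy=3,interpolation=cv2.INTER_CUBIC))
print([(pr("scene",P)-[40,60])*3 for P in (m,m-[0,0,.02])])
```

```text
pos [ 0.5249 -0.2626  0.2087] yaw -146.9 tilt 0.005 t 15.2 q [-29.    6.9 104.9   0.   68.2 117.9] F [-0.5 -0.5 -3.6]
delta mm [ 0.   0.4 -0.1] spin 0.0017
[array([283.02114804, 294.6635828 ]), array([287.61697336, 313.92692652])]
```

View pics/j_wrist.png

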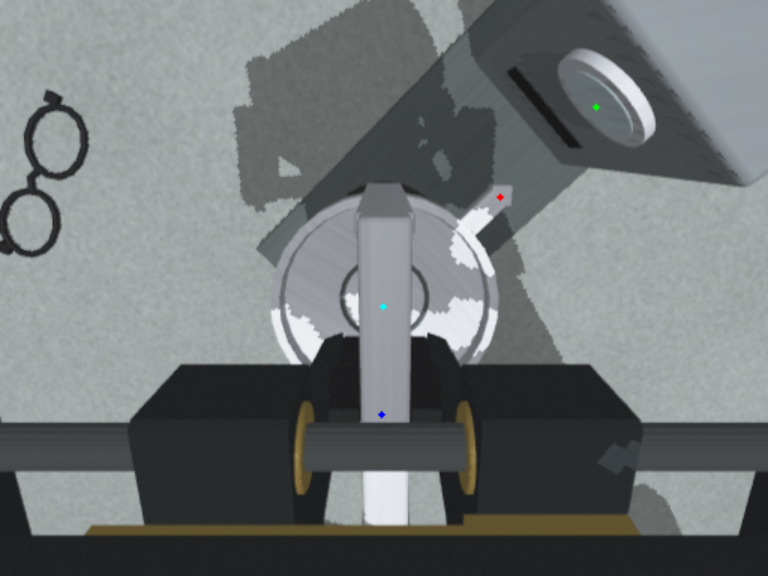

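View pics/j_scene.png

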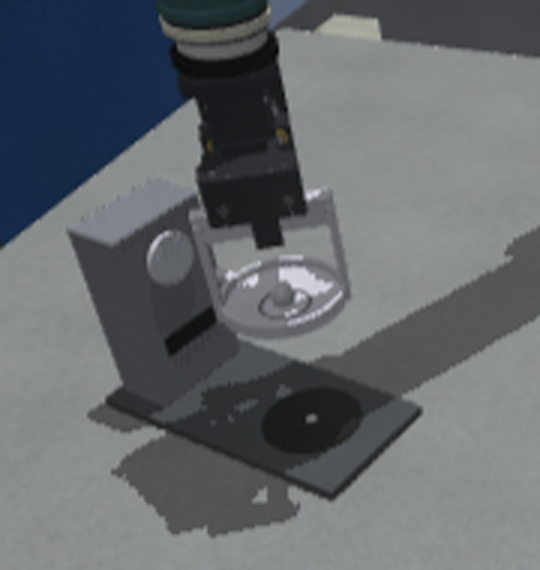

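step_arm --pt "0 0 0" --pt "0 0 0" --pt "0 0 0" --pt "0 0 0" --pt "0 0 0" --pt "0 0 0" --pt "0 0 0" --pt "0 0 0" --pt "0 0 0" --pt "0 0 0" --pt "0 0 0" --pt "0 0 0" --pt "0 0 0" --pt "0 0 0" --pt "0 0 0" --pt "0 0 0" --pt "0 0 0" --pt "0 0 0" --pt "0 0 0" --pt "0 0 0" --spin '[-0.01,-0.02,-0.03,-0.04,-0.05,-0.06,-0.06,-0.06,-0.06,-0.06,-0.06,-0.06,-0.06,-0.06,-0.06,-0.06,-0.06,-0.06,-0.06,-0.06]' --grip '[5,5,5,5,5,5,5,5,5,5,5,5,5,5,5,5,5,5,5,5]'

```text
time_s: 17.3
ee_pos: [0.5249, -0.2626, 0.2087]
eef_rot: [[-0.998, -0.0, 0.061], [-0.061, -0.0, -0.998], [0.0, -1.0, 0.0]]
contact_force: [0.0, 0.2, -3.6]
grip_width: 0.149
```

step_arm --pt "0 0 0" --pt "0 0 0" --pt "0 0 0" --pt "0 0 0" --pt "0 0 0" --pt "0 0 0" --pt "0 0 0" --pt "0 0 0" --pt "0 0 0" --pt "0 0 0" --pt "0 0 0" --pt "0 0 0" --pt "0 0 0" --pt "0 0 0" --pt "0 0 0" --pt "0 0 0" --spin '[-0.06,-0.06,-0.06,-0.06,-0.06,-0.06,-0.05,-0.04,-0.03,-0.02,-0.02,0,0,0,0,0]' --grip '[5,5,5,5,5,5,5,5,5,5,5,5,5,5,5,5]'

```text
time_s: 18.9
ee_pos: [0.5249, -0.2626, 0.2087]
eef_rot: [[-0.838, -0.0, 0.545], [-0.545, -0.0, -0.838], [0.0, -1.0, 0.0]]
contact_force: [-0.2, -0.8, -3.7]
grip_width: 0.156
```

Run:
```python
from h import *
import cv2
mv([.525,-.2625,.2083],-57.2)
c=calibration("wrist")
im=read_camera("wrist")[:,:,::-1].copy()
m=np.array([.525,-.2625,.150]); g=np.radians(-12.2); u=np.array([np.cos(g),np.sin(g),0])
for P,col in [(m+.072*u,(0,0,255)),(m,(255,255,0))]:
    cv2.circle(im,tuple(int(round(v)) for v in pr("w",P,c)),2,col,-1)
cv2.imwrite(f"pics/k_wrist.png",cv2.resize(im,None,fx=1.5,fy=1.5))
im=read_camera("scene")[60:250,40:220,::-1].copy()
cv2.imwrite(f"pics/k_scene.png",cv2.resize(im,None,fx=3,fy=3,interpolation=cv2.INTER_CUBIC))
im=read_camera("top")[:,:,::-1]; cv2.imwrite("pics/k_top.png",im)
s=read_state(); print(s["time_s"],s["dq"].round(2))
```

```text
pos [ 0.5249 -0.2626  0.2087] yaw -56.95 tilt 0.002 t 18.9 q [-29.    6.8 104.9  -0.   68.2  27.9] F [-0.2 -0.8 -3.7]
delta mm [-0.1  0.4 -0. ] spin 0.0043
19.05 [ 0.02 -0.02 -0.08  0.08 -0.    0.07]
```

View pics/k_wrist.png

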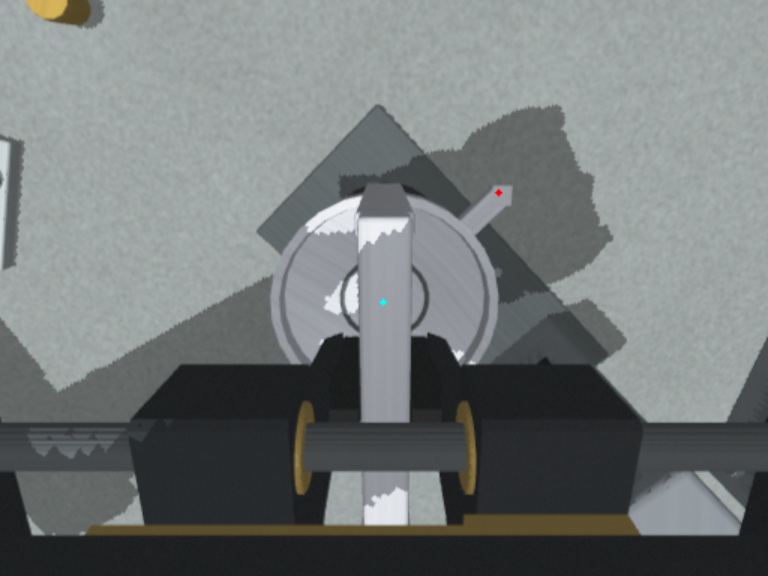

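View pics/k_scene.png

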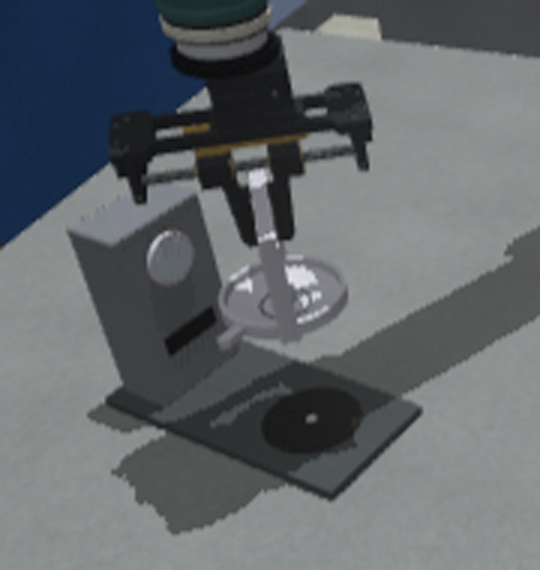

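```bash
python3 -c "
from cell import *
print(close_job())"
```

```text
the job is handed in; nothing more can be done
None
```

I handed the job in at about 19 s of the 51 s allowed, with the dish held still over the pad, its pointer a quarter turn counter-clockwise of the window. The hand-in reports no verdict, so whether it passed is not confirmed.

- **Moves:** I gripped the bar handle at 45 N (fingers stopped at 13.6 mm on the 14 mm bar) and lifted the dish off the fixture. I carried it to the viewing spot, aimed the pointer at the window and held it over a second. Then I turned it 90° in place.
- **Position and level at the end:** The tool was within 1 mm and 0.3° of my measured target, and its tilt read about 0.00°. The dish sat the same way in the wrist image as when it was first gripped.
- **Pointer and ball:** The pointer tip in the wrist image was a few millimetres from where I predicted it. The ball was clearly central in the scene picture during the presentation. In the final picture the bar partly hides it, so its last position is not measured.
- **Disagreement between cameras:** The top and scene cameras placed the pad centre about 5 mm apart. I used a middle value, and the wrist camera agreed with it to about 1 mm.
- **Other things in the scene:** I saw no contact with the gauge or the other objects, though I saved the last top picture without comparing it with the first.

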